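# Clamp the bush with the draw latch

## Task

Two identical bench clamps stand open, each with a draw latch; one has an aluminium bush seated in it, the other is empty. On the clamp that holds the bush, swing the latch's wire loop over the keeper on the sliding jaw so that its bar drops behind the keeper's lip, then swing the lever back and all the way down past centre, so that the jaw is drawn tight onto the bush and stays so when you let go.

Things in the scene. Friction and masses are not known exactly. Their poses are not given: they have to be found in the camera images.
- clamp: The bench clamp holding the bush (an identical empty one stands beside it): bolted steel plate 160 x 90 x 10 mm, latch at one end, sliding jaw at the other. Origin on the bench right under the lever's pivot (pivot at z 40 mm); +x runs from lever to jaw, z up. Plate x -48 to 112, stop face x 16, jaw when open x 57 to 106 mm. All motion is in the x-z plane at y 0.
- bush: Turned aluminium bush, 34 mm diameter, 26 mm high, loose, standing upright on the clamp's plate (z 10 mm) between stop and jaw. Origin at the centre of its underside.
- keeper (a point): Middle of the keeper lip's rear edge, on the sliding jaw; at clamp x 85, z 48 mm when the jaw is open. The lip is 6 mm thick, 36 mm wide and overhangs the keeper post's rear face by 5 mm; behind and below it is a shelf at z 34 mm where the loop's bar rests: hooked with the lever open, the bar lies at about x 96, z 38 mm.
- loop_bar (a point): Middle of the 8 mm cross-bar at the free end of the latch's loop; a tab 24 wide, 5 thick juts 26 mm beyond it. Side rods 46 mm apart inside turn on a pin in the lever (clamp x 5, z 63 mm when open); pin to bar 94 mm, spring-loaded. It starts leaning 9 to 31 deg back (-x) past upright, bar about 150 mm up; pushed +x well past upright it falls forward by its weight.
- lever (a joint): Latch lever, rad: handle 95 mm from pivot to end, 26 wide, 9 thick, outer half black. 0 = open, leaning 60 deg above +x, end at clamp x 48, z 122 mm (starts within 0.08 of it). Grows as it swings up, over and down towards -x; 2.007 = closed on its stop, nearly level along -x, end 48 mm up. With the loop hooked, it springs back short of 1.8. A push near its end takes under 10 N.
- jaw (a joint): Travel of the sliding jaw towards the stop, metres: 0 = open (a light spring holds it there), about 0.008 = tight on the bush, 0.014 = end of travel with no bush.
Things that resemble listed ones, but are neither listed nor needed, are in the scene too. Leave any blue look-alike of the bush alone.

How it is judged:
By the outcome, as a careful person would: the job done as asked, in the order asked, and still so for the second after the job is handed in, with the robot touching nothing.
It also fails if it takes over 40 s, if anything falls off the work surface, if the arm or the gripper's body presses on something with over 40 N, if the wrist force passes 120 N, or if a joint passes its speed limit or range.

## Robot

A 6-joint arm with a two-finger parallel gripper is mounted at the origin on a cart in front of the work surface, level with it; the furniture and walls round the work are solid. World frame = base frame: x ahead of the robot, y to its left, z up, the work surface at z = 0. Lengths are in mm, angles in rad, forces in N, time in s.
With the tool pointing down it reaches from about 250 to 800 mm from the base axis. Payload 8.5 kg.
Tool frame: the origin (TCP) lies on the front face of the gripper's body, between the roots of the fingers; the fingertips stand 73 mm ahead of it and the grasp point (between the pads) lies 54 mm ahead of it; z points along the fingers, y is the line along which they close (so a half turn about z gives the same grasp; the last joint's range is limited). The gripper opens to 85 mm and grips with 20 to 120 N. Pads are 22 mm wide; open, the fingers measure 114 mm over their backs; the gripper's body (76 mm by 85 mm) begins 54 mm behind the grasp point. The pads swing forward as they close: fully open they stand 13 mm farther back than shut.
Start: joints at [-1.181, 0.238, -0.013, 1.319, 0, 1.571], TCP at [199.486, -485.584, 303.876] pointing down, gripper open.
Joint ranges: [-2.66, 2.66], [-1.03, 1.9], [-1.14, 1.46], [-1.82, 2.27], [-1.45, 1.34], [-3.14, 3.14]. Speed limits (rad/s): [2.22, 2.22, 2.79, 3.14, 3.14, 3.14].

## Interface

Orientations are given as [roll, pitch, yaw] about the fixed x, y, z axes, in that order (R = Rz(yaw) Ry(pitch) Rx(roll)).
In Python, from plant import env, cams gives the robot as it stands.
- The arm moves only by the tool step_arm, never from a script. Its argument "motion" is a list of rows, each an object of numbers: "tx", "ty", "tz": the shift along the tool's x, y, z in cm; "spin": the turn about the tool's z in degrees; "fingers": the opening, from 0 (shut) to 1 (fully open). In form: [{"tx": .., "ty": .., "tz": .., "spin": .., "fingers": ..}, ...]. A call has 1 to 20 rows; each row is the pose to reach, as a shift and turn from the pose commanded when the call began, along the tool's axes at that moment; what a row does not reach only later rows make up. A row lasts 1/10 s, in which the tool goes at most 50 mm and 8.59 degrees, less where a joint would pass 70% of its speed; a pose out of reach is approached as far as the arm can. A call with a gripper value outside its range is refused whole. The fingers move at their own pace and stop on an object; "force" is the grip in N (left out, the last holds). Time passes only in rows, so rows that repeat a pose let the fingers close. It gives the time, the measured TCP pose, the force, the opening and the grip force at its end, in the units of the state.
- env.get_obs(): the state, without advancing time (a new reading comes with each control period).
- cams.capture(name): name is "side" or "top" or "wrist"; returns the picture (384x512x3 uint8, red, green, blue); there is no depth.
- cams.camera_model(name): a dict with "K" (3x3 intrinsics, pixels), "extrinsics" (4x4, takes a point from camera to world coordinates). Camera axes: x right, y up, looking along -z (the intrinsics and any distortion apply to the point x, -y, -z); pixel columns grow to the right and rows downward; lengths in mm; the calibration is good to about 2 mm. The wrist camera is an equidistant fisheye: a pixel r from the principal point sees the ray r / f radians off the axis. A picture is of the moment at which its call begins: read the wrist's pose just before it. camera_model takes no time and is no camera call; for the wrist camera it gives the pose at the moment of the call.
- env.job_done(): hands the job in; it is judged then, once.
The state is a dict: "t": time; "q": joint angles; "qvel": joint speeds; "effort": joint torques, N m; "position": TCP position; "eef_rot": TCP orientation; "ft_force": force on the tool from outside, world axes, zero at the start; "wrist_torque": the same for the moment, N m; "width": finger opening in mm; "grip_force": force on a finger pad.
Only numpy, scipy, OpenCV 4.12 (cv2) and the standard library are available. Lean on these libraries where they do the work, as an engineer would, in place of code of your own. Each camera call takes 0.05 s, during which the arm holds its last target. There are 200 camera calls.

## Working session

There is one attempt and no reset: what is moved stays moved. The work goes in short steps, Python scripts to look and compute and a tool call to move; the robot and the scene stay as the last step left them, time stands still between calls to the robot, and variables do not carry over. Pictures are saved under pics/ and viewed, at most 11 in all, crops included, and the job is handed in when it is done.

Besides the shell and the picture viewer there is one more tool, called after "Request:" as name([rows], argument=value, ...), one row to a line, values as JSON. step_arm: Moves the arm, as the interface text tells. Its arguments: {"type":"object","properties":{"motion":{"type":"array"},"force":{"type":"number"}},"required":["motion"]}

```bash
mkdir -p pics; ls; python3 - <<'E'
from plant import env,cams
import cv2,numpy as np
a=[]
for n in("side","top"):
    p=cams.capture(n);cv2.imwrite(f"pics/{n}0.png",p[:,:,::-1]);m=cams.camera_model(n);print(n,np.round(m["K"],1).tolist(),np.round(m["extrinsics"],3).tolist(),[k for k in m])
o=env.get_obs();print(o)
E
```

```text
pics
side [[474.9, 0.0, 256.8], [0.0, 474.9, 197.6], [0.0, 0.0, 1.0]] [[-1.0, 0.009, -0.028, 503.034], [-0.027, -0.642, 0.766, 711.911], [-0.012, 0.766, 0.642, 669.505], [0.0, 0.0, 0.0, 1.0]] ['K', 'extrinsics']
top [[498.4, 0.0, 248.2], [0.0, 498.4, 180.2], [0.0, 0.0, 1.0]] [[-0.026, 0.991, -0.129, 397.775], [-1.0, -0.027, -0.006, 54.991], [-0.009, 0.129, 0.992, 1203.957], [0.0, 0.0, 0.0, 1.0]] ['K', 'extrinsics']
{'t': 0.1, 'q': array([-1.18099405e+00,  2.38751273e-01, -1.41640215e-02,  1.31920867e+00,
        1.94442683e-05,  1.57081985e+00]), 'qvel': array([ 2.29971316e-04, -1.58474376e-03,  3.58132247e-03, -1.37629021e-03,
       -8.40520959e-05,  4.79546758e-04]), 'effort': array([-2.12526451e-03, -5.39721036e+01,  3.46998417e+01,  1.34824877e-02,
       -1.45752892e-04, -2.14953431e-06]), 'position': array([ 199.40167038, -485.35831548,  303.32816859]), 'eef_rot': array([-3.14026502e+00, -1.94130232e-05,  3.89778727e-01]), 'ft_force': array([ 0.49593951,  0.96230743, -0.25108463]), 'wrist_torque': array([-0.00639025,  0.01163905,  0.03927208]), 'grip_force': 0.0, 'width': 85.54753110559368}
```

View pics/side0.png

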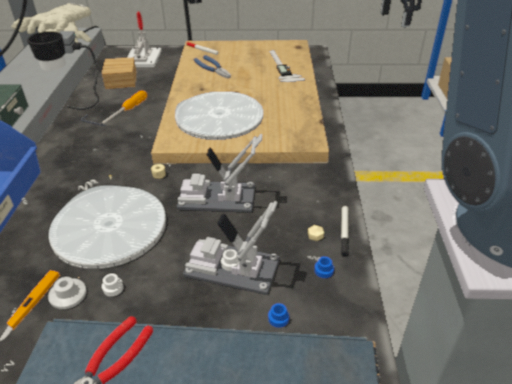

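View pics/top0.png

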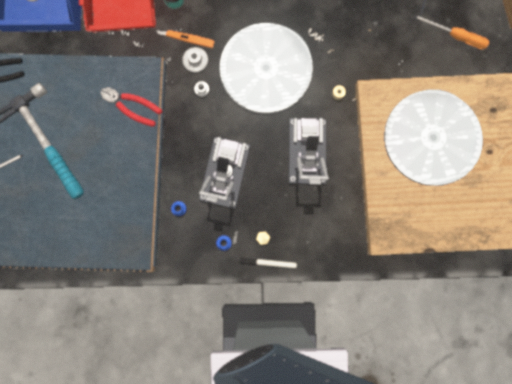

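Side view: there are two clamps, the near one at about (232,258) and the far one at about (218,192). In the top view they are at (225,170) and (309,155). The bush could be in either clamp. Blue look-alikes are at side (325,267) and (278,315), and white ones at (113,285) and (67,292). I'll check with a close crop.

```bash
python3 - <<'E'
import cv2,numpy as np
s=cv2.imread("pics/side0.png")[130:295,170:310];t=cv2.imread("pics/top0.png")[110:235,190:340]
r=lambda i,w,h:cv2.resize(i,(w,h),interpolation=cv2.INTER_CUBIC)
a=r(s,490,578);b=r(t,310,258);c=np.zeros((578,800,3),np.uint8);c[:,:490]=a;c[:258,490:]=b
cv2.imwrite("pics/c0.png",c)
E
```

```text
(no output)
```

View pics/c0.png

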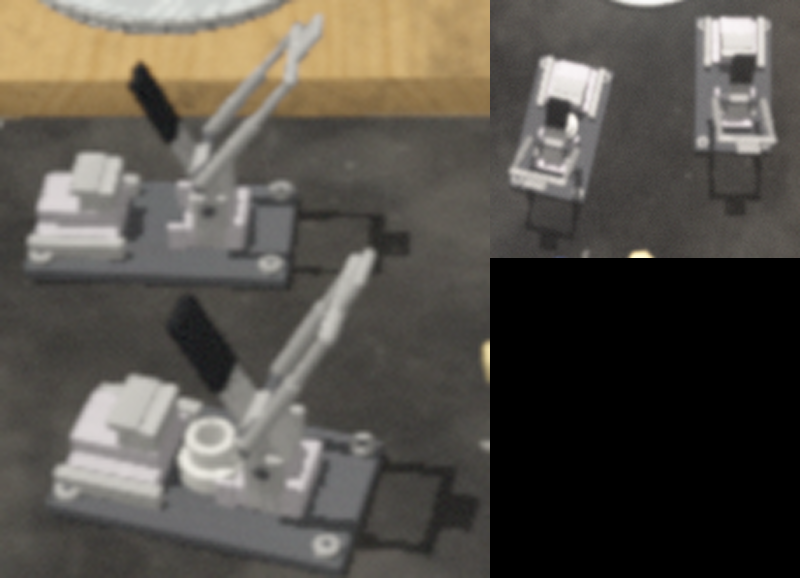

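The near clamp holds the bush, visible as a light ring at crop (208,440), which is side (229,256). The far clamp's gap is empty, so I choose the near one. Next I'll cast rays from the plate corners.

```bash
cat >h.py <<'E'
import numpy as np
from plant import env,cams
def ray(n,u,v):
    m=cams.camera_model(n);K=m["K"];E=m["extrinsics"]
    d=np.array([(u-K[0,2])/K[0,0],-(v-K[1,2])/K[1,1],-1]);return E[:3,3],E[:3,:3]@d
def onz(n,u,v,z):
    c,d=ray(n,u,v);return c+d*(z-c[2])/d[2]
def proj(n,P):
    m=cams.camera_model(n);E=m["extrinsics"];p=E[:3,:3].T@(np.asarray(P)-E[:3,3]);return m["K"][0,0]*p[0]/-p[2]+m["K"][0,2],m["K"][1,1]*-p[1]/-p[2]+m["K"][1,2]
def fit(obj,w):
    a=np.array([complex(*o) for o in obj]);b=np.array([complex(*x[:2]) for x in w])
    y=np.angle(np.sum((b-b.mean())*np.conj(a-a.mean())));t=b.mean()-a.mean()*np.exp(1j*y)
    return t,y,abs(a*np.exp(1j*y)+t-b)
def toclamp(P,t,y):
    q=(complex(P[0],P[1])-t)*np.exp(-1j*y);return np.array([q.real,q.imag,P[2]])
def toworld(P,t,y):
    q=complex(P[0],P[1])*np.exp(1j*y)+t;return np.array([q.real,q.imag,P[2]])
E
python3 - <<'E'
from h import *
import cv2
r={}
for n,px in (("side",[(184.9,273.5),(270,290),(279.1,259.5)]),("top",[(216.6,137.6),(200.6,202),(236.4,205.8),(249,143.9)])):
    W=[onz(n,*p,10) for p in px];o=[(112,45),(-48,45),(-48,-45),(112,-45)][:len(px)]
    t,y,e=fit(o,W);print(n,t,y,e)
    r[n]=(t,y)
E
```

```text
side (539.1992142851992+128.4588150097738j) -0.26144221659890454 [2.05125775 7.3185392  8.79003348]
top (543.176485597845+123.07008939249826j) -0.22572381450224638 [5.88488986 3.1944401  5.84203708 3.54115609]
```

```bash
cat >>h.py <<'E'
def tri(a,b):
    (c1,d1),(c2,d2)=ray("side",*a),ray("top",*b);A=np.stack([d1,-d2],1);s=np.linalg.lstsq(A,c2-c1,rcond=None)[0]
    p,q=c1+s[0]*d1,c2+s[1]*d2;return (p+q)/2,np.linalg.norm(p-q)
T=541+126j;Y=-0.24
E
python3 - <<'E'
from h import *
for nm,a,b in (("tab",(274,203),(209.3,200.5)),("lever",(224.3,214.9),(222.4,158.4))):
    P,g=tri(a,b);print(nm,P.round(),g.round(1),toclamp(P,T,Y).round())
for p in [(112,45,10),(-48,45,10),(-48,-45,10),(112,-45,10),(48,0,122),(85,0,48),(85,18,48),(85,-18,48)]: print(p,[np.round(proj(n,toworld(p,T,Y)),1).tolist() for n in("side","top")])
# grasp: needed tool shift for tip over clamp (-75,0)
o=env.get_obs();y=o["eef_rot"][2];w=toworld((-80,0,240),T,Y)
d=w-o["position"];x=np.array([np.cos(y),np.sin(y),0]);yy=np.array([np.sin(y),-np.cos(y),0]);print(w,d@x,d@yy,-d[2],np.degrees(y-Y))
E
```

```text
tab [494. 142. 180.] 6.2 [-49.   4. 180.]
lever [584. 116. 132.] 6.1 [ 44.   1. 132.]
(112, 45, 10) [[183.0, 273.8], [213.9, 137.5]]
(-48, 45, 10) [[268.3, 291.7], [199.2, 201.3]]
(-48, -45, 10) [[280.0, 255.0], [235.7, 209.2]]
(112, -45, 10) [[200.4, 239.8], [249.9, 145.1]]
(48, 0, 122) [[220.5, 218.2], [223.4, 158.7]]
(85, 0, 48) [[203.8, 244.7], [228.7, 149.0]]
(85, 18, 48) [[200.3, 251.6], [221.3, 147.4]]
(85, -18, 48) [[207.1, 237.9], [236.1, 150.6]]
[463.29296201 145.01621011 240.        ] 483.62971563677945 -482.81772385224895 63.3281685923219 36.083663090926386
```

Request:
step_arm([
  {"tx": 3,"ty": -3,"tz": 0.5,"spin": 3,"fingers": 0},
  {"tx": 6,"ty": -6,"tz": 1,"spin": 6,"fingers": 0},
  {"tx": 9,"ty": -9.5,"tz": 1.5,"spin": 9,"fingers": 0},
  {"tx": 12,"ty": -12.5,"tz": 2,"spin": 12,"fingers": 0},
  {"tx": 15,"ty": -16,"tz": 2.5,"spin": 15,"fingers": 0},
  {"tx": 18,"ty": -19,"tz": 3,"spin": 18,"fingers": 0},
  {"tx": 21,"ty": -22,"tz": 3.5,"spin": 20,"fingers": 0},
  {"tx": 24,"ty": -25.5,"tz": 4,"spin": 22,"fingers": 0},
  {"tx": 27,"ty": -28.5,"tz": 4.5,"spin": 24,"fingers": 0},
  {"tx": 30,"ty": -32,"tz": 5,"spin": 26,"fingers": 0},
  {"tx": 33,"ty": -35,"tz": 5.5,"spin": 28,"fingers": 0},
  {"tx": 36,"ty": -38,"tz": 6,"spin": 30,"fingers": 0},
  {"tx": 39,"ty": -41.5,"tz": 6.3,"spin": 32,"fingers": 0},
  {"tx": 42,"ty": -44.5,"tz": 6.3,"spin": 34,"fingers": 0},
  {"tx": 45,"ty": -47.5,"tz": 6.3,"spin": 36,"fingers": 0},
  {"tx": 46.8,"ty": -49.5,"tz": 6.3,"spin": 36,"fingers": 0},
  {"tx": 46.8,"ty": -49.5,"tz": 6.3,"spin": 36,"fingers": 0},
  {"tx": 46.8,"ty": -49.5,"tz": 6.3,"spin": 36,"fingers": 0},
  {"tx": 46.8,"ty": -49.5,"tz": 6.3,"spin": 36,"fingers": 0},
])

```text
t: 2.0
position: [400.3, -66.2, 241.0]
eef_rot: [-3.103, 0.001, -0.185]
ft_force: [0.4, 0.4, -0.8]
width: 0.0
grip_force: 0.0
```

```bash
cat >>h.py <<'E'
def where():
    o=env.get_obs();print("t",o["t"],"clampTCP",toclamp(o["position"],T,Y).round(1),"dyaw",round(float(np.degrees(o["eef_rot"][2]-Y)),2),"f",o["ft_force"].round(1),"w",round(float(o["width"]),1))
E
cat >>h.py <<'E'
def shot(f,crops):
    import cv2
    L=[]
    for n,(x0,y0,x1,y1),w,h in crops: L.append(cv2.copyMakeBorder(cv2.resize(cams.capture(n)[y0:y1,x0:x1,::-1],(w,h),interpolation=cv2.INTER_CUBIC),0,600-h,0,0,0))
    cv2.imwrite(f,np.hstack(L))
E
python3 - <<'E'
from h import *
where()
shot("pics/a1.png",[("side",(150,170,330,320),420,350),("wrist",(0,0,512,384),380,285)])
E
```

```text
t 2.0 clampTCP [ -91.  -220.2  241. ] dyaw 3.13 f [ 0.4  0.4 -0.8] w 0.0
```

View pics/a1.png

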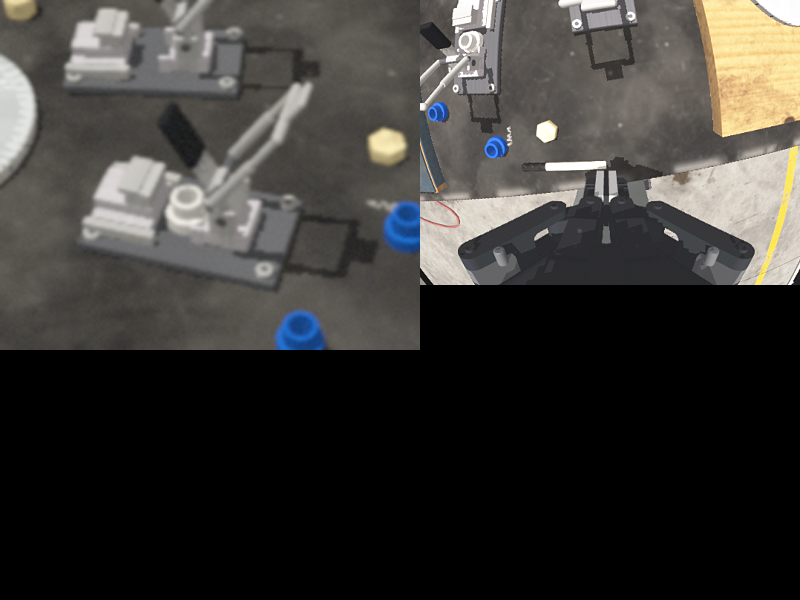

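The picture shows nothing moved. The hand is still about 220 mm short in y, because the moves run slower than I planned. I'll finish the approach.

Request:
step_arm([
  {"tx": 0.1,"ty": -4,"tz": 0,"spin": 1,"fingers": 0},
  {"tx": 0.1,"ty": -8,"tz": 0,"spin": 2,"fingers": 0},
  {"tx": 0.2,"ty": -12,"tz": 0,"spin": 3,"fingers": 0},
  {"tx": 0.3,"ty": -16,"tz": 0,"spin": 3,"fingers": 0},
  {"tx": 0.3,"ty": -20,"tz": 0,"spin": 3,"fingers": 0},
  {"tx": 0.3,"ty": -22,"tz": 0,"spin": 3,"fingers": 0},
  {"tx": 0.3,"ty": -22,"tz": 0,"spin": 3,"fingers": 0},
  {"tx": 0.3,"ty": -22,"tz": 0,"spin": 3,"fingers": 0},
  {"tx": 0.3,"ty": -22,"tz": 0,"spin": 3,"fingers": 0},
])

```text
t: 3.0
position: [405.8, -56.8, 247.9]
eef_rot: [-3.065, 0.004, -0.182]
ft_force: [0.9, -0.3, -0.3]
width: -0.3
grip_force: 0.0
```

```bash
python3 - <<'E'
from h import *
where()
print(cams.camera_model("wrist"))
shot("pics/a2.png",[("wrist",(100,0,512,384),644,600)])
E
```

```text
t 3.0 clampTCP [ -87.9 -209.7  247.9] dyaw 3.32 f [ 0.9 -0.3 -0.3] w -0.3
{'K': array([[297.31863964,   0.        , 250.49085396],
       [  0.        , 297.31863964, 189.60419367],
       [  0.        ,   0.        ,   1.        ]]), 'extrinsics': array([[-1.79448917e-01,  9.42846354e-01,  2.80782548e-01,
         4.77988860e+02],
       [-9.80798425e-01, -1.49308350e-01, -1.25464998e-01,
        -7.54172036e+01],
       [-7.63710375e-02, -2.97905639e-01,  9.51535441e-01,
         3.16862795e+02],
       [ 0.00000000e+00,  0.00000000e+00,  0.00000000e+00,
         1.00000000e+00]])}
```

View pics/a2.png

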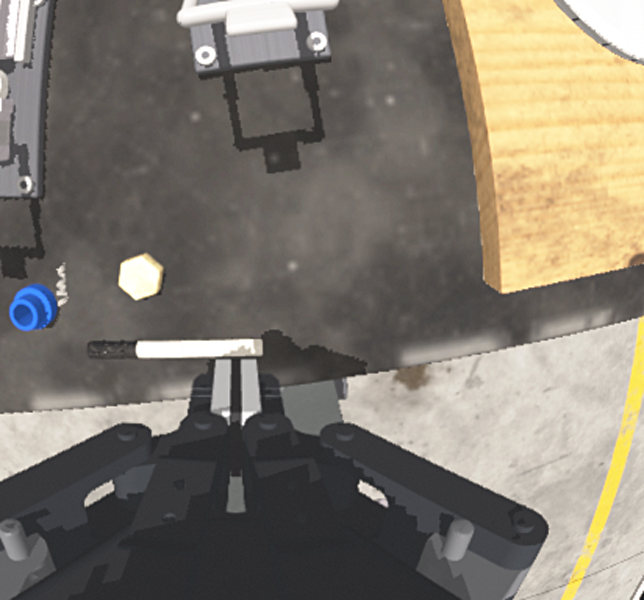

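The hand barely moved and is tilting, with no contact force. I'll check the joints.

```bash
python3 - <<'E'
from h import *
o=env.get_obs();print(o["q"].round(3),o["qvel"].round(2),o["effort"].round(1))
E
```

```text
[-0.183  0.073 -0.366  1.136  0.077  3.141] [-0.  0. -0. -0. -0. -0.] [ -0.  -38.6  32.6   0.1   0.3  -0. ]
```

The last joint is at its limit (q6 = 3.14). Turning the tool half a turn the other way gives the same finger alignment with about 2.6 rad to spare.

Request:
step_arm([
  {"spin": -8,"fingers": 0},
  {"spin": -16,"fingers": 0},
  {"spin": -24,"fingers": 0},
  {"spin": -32,"fingers": 0},
  {"spin": -40,"fingers": 0},
  {"spin": -48,"fingers": 0},
  {"spin": -56,"fingers": 0},
  {"spin": -64,"fingers": 0},
  {"spin": -72,"fingers": 0},
  {"spin": -80,"fingers": 0},
  {"spin": -88,"fingers": 0},
  {"spin": -96,"fingers": 0},
  {"spin": -104,"fingers": 0},
  {"spin": -112,"fingers": 0},
  {"spin": -120,"fingers": 0},
  {"spin": -128,"fingers": 0},
  {"spin": -136,"fingers": 0},
  {"spin": -144,"fingers": 0},
  {"spin": -152,"fingers": 0},
  {"spin": -160,"fingers": 0},
])

```text
invalid input
```

```bash
python3 - <<'E'
from h import *
where();o=env.get_obs();print(o["q"].round(3),o["eef_rot"].round(3))
E
```

```text
t 3.05 clampTCP [ -87.9 -209.7  248. ] dyaw 3.32 f [-0.7  0.4 -0.6] w -0.1
[-0.183  0.073 -0.366  1.136  0.077  3.141] [-3.065  0.004 -0.182]
```

Request:
step_arm([
  {"tx": 0,"ty": 0,"tz": 0,"spin": -8,"fingers": 0},
  {"tx": 0,"ty": 0,"tz": 0,"spin": -16,"fingers": 0},
  {"tx": 0,"ty": 0,"tz": 0,"spin": -24,"fingers": 0},
  {"tx": 0,"ty": 0,"tz": 0,"spin": -32,"fingers": 0},
  {"tx": 0,"ty": 0,"tz": 0,"spin": -40,"fingers": 0},
  {"tx": 0,"ty": 0,"tz": 0,"spin": -48,"fingers": 0},
  {"tx": 0,"ty": 0,"tz": 0,"spin": -56,"fingers": 0},
  {"tx": 0,"ty": 0,"tz": 0,"spin": -64,"fingers": 0},
  {"tx": 0,"ty": 0,"tz": 0,"spin": -72,"fingers": 0},
  {"tx": 0,"ty": 0,"tz": 0,"spin": -80,"fingers": 0},
  {"tx": 0,"ty": 0,"tz": 0,"spin": -88,"fingers": 0},
  {"tx": 0,"ty": 0,"tz": 0,"spin": -90,"fingers": 0},
  {"tx": 0,"ty": 0,"tz": 0,"spin": -90,"fingers": 0},
])

```text
t: 4.35
position: [405.8, -56.8, 247.9]
eef_rot: [-3.137, -0.077, 1.389]
ft_force: [0.1, -0.3, 0.3]
width: -0.0
grip_force: 0.0
```

```bash
python3 - <<'E'
from h import *
where();o=env.get_obs();print(o["q"].round(3),o["eef_rot"].round(3))
E
```

```text
t 4.35 clampTCP [ -87.9 -209.7  247.9] dyaw 93.33 f [ 0.1 -0.3  0.3] w -0.0
[-0.183  0.073 -0.366  1.136  0.077  1.569] [-3.137 -0.077  1.389]
```

```bash
cat >>h.py <<'E'
from scipy.spatial.transform import Rotation as Ro
def go(*tips):
    where();o=env.get_obs();R=Ro.from_euler("xyz",o["eef_rot"]).as_matrix();tip=o["position"]+73*R[:,2]
    print("tip",toclamp(tip,T,Y).round(1),"tilt z",toclamp(np.r_[R[:2,2],0]+np.array([T.real,T.imag,0]),T,Y).round(3))
    for p in tips: print(p,((R.T@(toworld(p,T,Y)-tip))/10).round(2).tolist())
E
python3 - <<'E'
from h import *
go((-100,0,170))
E
```

```text
t 4.35 clampTCP [ -87.9 -209.7  247.9] dyaw 93.33 f [ 0.1 -0.3  0.3] w -0.0
tip [ -88.5 -204.1  175.1] tilt z [-0.009  0.077  0.   ]
(-100, 0, 170) [20.34, 0.05, 2.08]
```

Request:
step_arm([
  {"tx": 2,"ty": 0,"tz": 0.2,"spin": -8,"fingers": 0},
  {"tx": 4,"ty": 0,"tz": 0.4,"spin": -16,"fingers": 0},
  {"tx": 6,"ty": 0,"tz": 0.6,"spin": -24,"fingers": 0},
  {"tx": 8,"ty": 0,"tz": 0.8,"spin": -32,"fingers": 0},
  {"tx": 10,"ty": 0,"tz": 1,"spin": -40,"fingers": 0},
  {"tx": 12,"ty": 0,"tz": 1.2,"spin": -48,"fingers": 0},
  {"tx": 14,"ty": 0,"tz": 1.4,"spin": -56,"fingers": 0},
  {"tx": 16,"ty": 0,"tz": 1.6,"spin": -64,"fingers": 0},
  {"tx": 18,"ty": 0,"tz": 1.8,"spin": -72,"fingers": 0},
  {"tx": 20,"ty": 0,"tz": 2,"spin": -80,"fingers": 0},
  {"tx": 20.3,"ty": 0,"tz": 2.1,"spin": -86.5,"fingers": 0},
  {"tx": 20.3,"ty": 0,"tz": 2.1,"spin": -86.5,"fingers": 0},
  {"tx": 20.3,"ty": 0,"tz": 2.1,"spin": -86.5,"fingers": 0},
])

```text
t: 5.65
position: [442.5, 143.7, 242.5]
eef_rot: [3.065, -0.009, 2.895]
ft_force: [0.1, -0.9, -0.2]
width: 0.1
grip_force: 0.0
```

```bash
python3 - <<'E'
from h import *
go((-70,0,135),(40,0,138))
print(env.get_obs()["q"].round(2))
shot("pics/a3.png",[("wrist",(0,0,512,384),800,600)])
E
```

```text
t 5.65 clampTCP [-99.8  -6.2 242.5] dyaw 179.61 f [ 0.1 -0.9 -0.2] w 0.1
tip [-100.5   -0.6  169.7] tilt z [-0.009  0.076  0.   ]
(-70, 0, 135) [-3.08, -0.18, 3.44]
(40, 0, 138) [-14.08, -0.07, 3.04]
[ 0.28  0.15 -0.29  1.1   0.07  0.53]
```

View pics/a3.png

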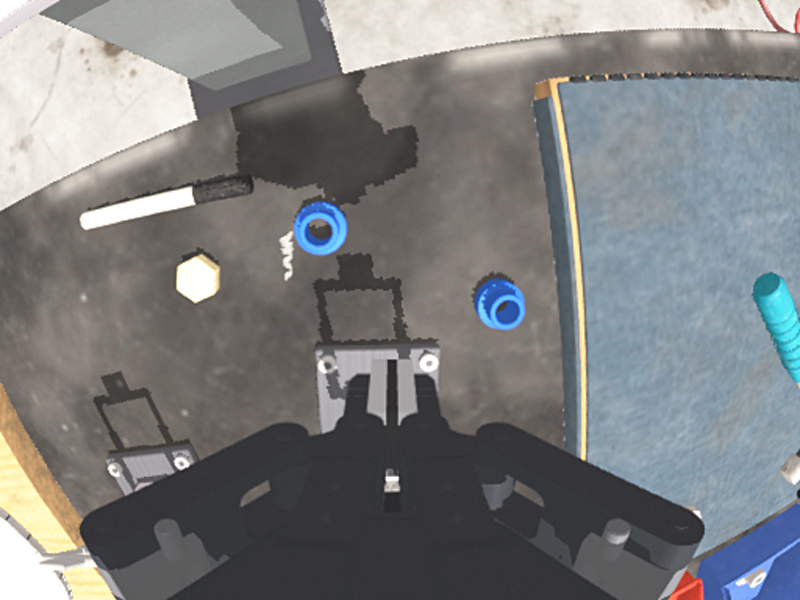

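The wrist view shows the plate's -x edge, with corners at (318,346) and (438,344) in the enlarged picture. I'll check the pose estimate against those.

```bash
python3 - <<'E'
from h import *
m=cams.camera_model("wrist");K=m["K"];E=m["extrinsics"]
for u,v in((318/1.5625,347/1.5625),(438/1.5625,345/1.5625)):
    x,y=(u-K[0,2]),(v-K[1,2]);r=np.hypot(x,y);th=r/K[0,0];d=E[:3,:3]@np.array([np.sin(th)*x/r,-np.sin(th)*y/r,-np.cos(th)]);c=E[:3,3]
    P=c+d*(10-c[2])/d[2];print(P.round(1),toclamp(P,T,Y).round(1))
E
```

```text
[483.5  98.2  10. ] [-49.2 -40.7  10. ]
[505.2 180.6  10. ] [-47.7  44.5  10. ]
```

The pose holds to within about 2 mm. Now I'll push the loop over.

Request:
step_arm([
  {"tx": -1,"ty": -0.1,"tz": 1.5,"spin": 0,"fingers": 0},
  {"tx": -2,"ty": -0.1,"tz": 3,"spin": 0,"fingers": 0},
  {"tx": -4,"ty": -0.1,"tz": 3.1,"spin": 0,"fingers": 0},
  {"tx": -5,"ty": -0.1,"tz": 3.1,"spin": 0,"fingers": 0},
  {"tx": -6,"ty": -0.1,"tz": 3.1,"spin": 0,"fingers": 0},
  {"tx": -7,"ty": -0.1,"tz": 3.1,"spin": 0,"fingers": 0},
  {"tx": -8,"ty": -0.1,"tz": 3.1,"spin": 0,"fingers": 0},
  {"tx": -9,"ty": -0.1,"tz": 3.1,"spin": 0,"fingers": 0},
  {"tx": -10,"ty": -0.1,"tz": 3.1,"spin": 0,"fingers": 0},
  {"tx": -11,"ty": -0.1,"tz": 3.1,"spin": 0,"fingers": 0},
  {"tx": -12,"ty": -0.1,"tz": 3.1,"spin": 0,"fingers": 0},
  {"tx": -13,"ty": -0.1,"tz": 3.1,"spin": 0,"fingers": 0},
  {"tx": -14,"ty": -0.1,"tz": 3.1,"spin": 0,"fingers": 0},
  {"tx": -14.5,"ty": -0.1,"tz": 3.0,"spin": 0,"fingers": 0},
  {"tx": -14.5,"ty": -0.1,"tz": 3.0,"spin": 0,"fingers": 0},
  {"tx": -14.5,"ty": -0.1,"tz": 3.0,"spin": 0,"fingers": 0},
  {"tx": -14.5,"ty": -0.1,"tz": 3.0,"spin": 0,"fingers": 0},
])

```text
t: 7.4
position: [583.1, 110.4, 211.3]
eef_rot: [3.065, -0.009, 2.899]
ft_force: [0.5, 1.0, -0.3]
width: 0.2
grip_force: 0.0
```

```bash
python3 - <<'E'
from h import *
go((45,0,160))
shot("pics/a4.png",[("side",(150,170,330,320),480,400),("top",(180,100,280,240),300,420)])
E
```

```text
t 7.4 clampTCP [ 44.6  -5.2 211.3] dyaw 179.84 f [ 0.5  1.  -0.3] w 0.2
tip [ 44.    0.4 138.5] tilt z [-0.009  0.076  0.   ]
(45, 0, 160) [-0.08, 0.12, -2.14]
```

View pics/a4.png

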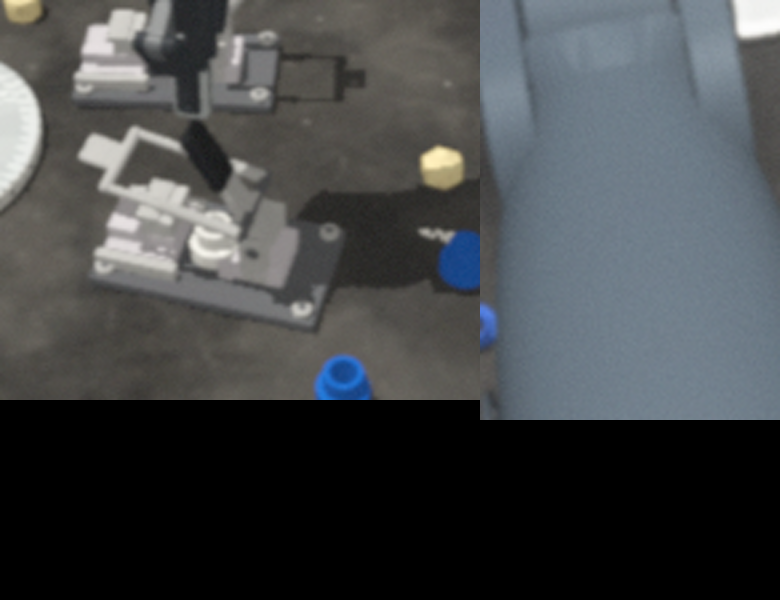

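The loop is falling forward, with its bar at about (118,157) in the crop. I'll lift, move to the +x side, and let it settle.

Request:
step_arm([
  {"tx": 0,"ty": 0,"tz": -1,"spin": 0,"fingers": 0},
  {"tx": 0,"ty": 0,"tz": -2.5,"spin": 0,"fingers": 0},
  {"tx": -2,"ty": 0,"tz": -2.5,"spin": 0,"fingers": 0},
  {"tx": -4,"ty": 0,"tz": -2.5,"spin": 0,"fingers": 0},
  {"tx": -5.5,"ty": 0,"tz": -2.5,"spin": 0,"fingers": 0},
  {"tx": -5.5,"ty": 0,"tz": -2.5,"spin": 0,"fingers": 0},
  {"tx": -5.5,"ty": 0,"tz": -2.5,"spin": 0,"fingers": 0},
])

```text
t: 8.2
position: [636.3, 95.1, 236.0]
eef_rot: [3.065, -0.009, 2.899]
ft_force: [-1.5, -0.2, 0.3]
width: 0.2
grip_force: 0.0
```

```bash
python3 - <<'E'
from h import *
go((75,0,105))
shot("pics/a5.png",[("side",(160,180,310,305),720,600)])
for p in [(96,0,38),(118,0,31),(96,23,38),(96,-23,38)]: u,v=proj("side",toworld(p,T,Y));print(p,((u-160)*4.8,(v-180)*4.8))
E
```

```text
t 8.2 clampTCP [ 99.9  -7.3 236. ] dyaw 179.82 f [-1.5 -0.2  0.3] w 0.2
tip [ 99.2  -1.7 163.2] tilt z [-0.009  0.076  0.   ]
(75, 0, 105) [2.37, -0.28, 5.84]
(96, 0, 38) (np.float64(185.38487036067968), np.float64(323.4547963170359))
(118, 0, 31) (np.float64(133.80110343873017), np.float64(325.6895738352141))
(96, 23, 38) (np.float64(163.75041853447246), np.float64(366.1481162267224))
(96, -23, 38) (np.float64(206.1973232035466), np.float64(282.38360512330183))
```

View pics/a5.png

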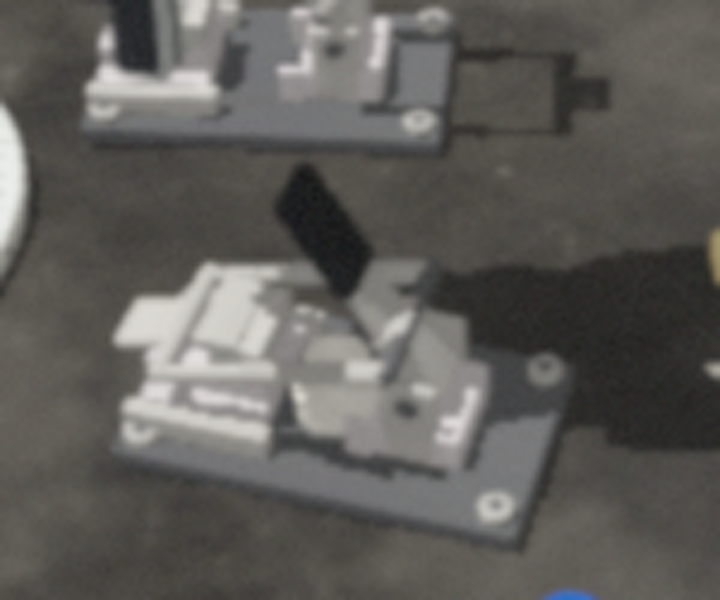

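The loop bar runs from (160,370) to (208,268) in the crop, so its middle is at (184,319). The predicted hooked position is (185,323), so it's hooked. Now I'll push the lever from its +x side.

Request:
step_arm([
  {"tx": 1.2,"ty": 0,"tz": 2,"spin": 0,"fingers": 0},
  {"tx": 1.6,"ty": -0.2,"tz": 4.5,"spin": 0,"fingers": 0},
  {"tx": 2,"ty": -0.3,"tz": 5.9,"spin": 0,"fingers": 0},
  {"tx": 2.8,"ty": -0.3,"tz": 5.9,"spin": 0,"fingers": 0},
  {"tx": 3.7,"ty": -0.3,"tz": 5.9,"spin": 0,"fingers": 0},
  {"tx": 4.5,"ty": -0.3,"tz": 5.6,"spin": 0,"fingers": 0},
  {"tx": 5.2,"ty": -0.2,"tz": 5.3,"spin": 0,"fingers": 0},
  {"tx": 6,"ty": -0.2,"tz": 5,"spin": 0,"fingers": 0},
  {"tx": 6.7,"ty": -0.2,"tz": 4.7,"spin": 0,"fingers": 0},
  {"tx": 7.5,"ty": -0.2,"tz": 4.5,"spin": 0,"fingers": 0},
  {"tx": 8.4,"ty": -0.2,"tz": 4.4,"spin": 0,"fingers": 0},
  {"tx": 9.1,"ty": -0.2,"tz": 4.4,"spin": 0,"fingers": 0},
  {"tx": 9.8,"ty": -0.2,"tz": 4.4,"spin": 0,"fingers": 0},
  {"tx": 10.5,"ty": -0.2,"tz": 4.5,"spin": 0,"fingers": 0},
  {"tx": 11.1,"ty": -0.2,"tz": 4.7,"spin": 0,"fingers": 0},
  {"tx": 11.1,"ty": -0.2,"tz": 4.7,"spin": 0,"fingers": 0},
])

```text
t: 9.85
position: [527.8, 123.6, 189.4]
eef_rot: [3.065, -0.01, 2.899]
ft_force: [0.2, 0.0, -0.3]
width: -0.1
grip_force: 0.1
```

```bash
python3 - <<'E'
from h import *
go(*[(x+11,0,z) for x,z in((-23.1,116.7),(-36.1,111.5),(-48,104),(-58.4,95),(-67,84),(-73.6,71.6),(-78,58.3),(-79.3,49))])
shot("pics/a6.png",[("side",(160,180,310,305),600,500)])
E
```

```text
t 9.85 clampTCP [-12.2  -5.4 189.4] dyaw 179.85 f [ 0.2  0.  -0.3] w -0.1
tip [-1.290e+01  1.000e-01  1.166e+02] tilt z [-0.01   0.076  0.   ]
(-12.100000000000001, 0, 116.7) [-0.08, -0.01, -0.01]
(-25.1, 0, 111.5) [1.21, -0.06, 0.52]
(-37, 0, 104) [2.39, -0.12, 1.28]
(-47.4, 0, 95) [3.42, -0.19, 2.19]
(-56, 0, 84) [4.27, -0.28, 3.29]
(-62.599999999999994, 0, 71.6) [4.92, -0.37, 4.54]
(-67, 0, 58.3) [5.35, -0.48, 5.87]
(-68.3, 0, 49) [5.47, -0.55, 6.8]
```

View pics/a6.png

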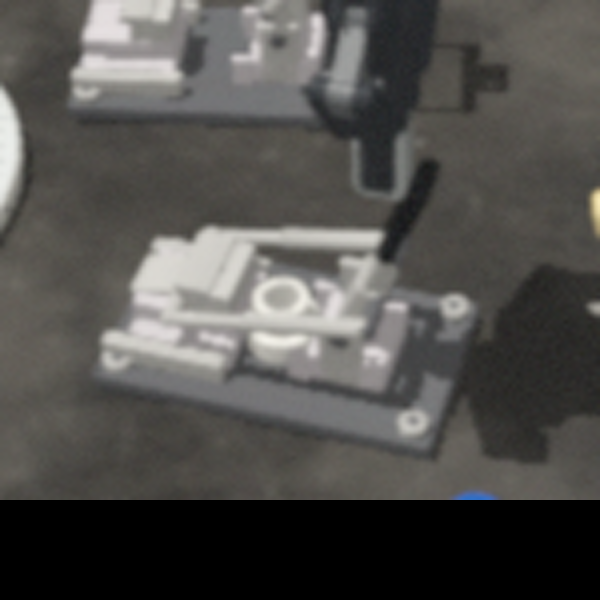

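The lever is past upright, with its end at (432,165) in the crop, and the loop is still hooked on the keeper. Next I'll swing it down.

Request:
step_arm([
  {"tx": 0.6,"ty": 0,"tz": 0.2,"spin": 0,"fingers": 0},
  {"tx": 1.2,"ty": -0.1,"tz": 0.5,"spin": 0,"fingers": 0},
  {"tx": 1.8,"ty": -0.1,"tz": 0.9,"spin": 0,"fingers": 0},
  {"tx": 2.4,"ty": -0.1,"tz": 1.3,"spin": 0,"fingers": 0},
  {"tx": 2.9,"ty": -0.2,"tz": 1.7,"spin": 0,"fingers": 0},
  {"tx": 3.4,"ty": -0.2,"tz": 2.2,"spin": 0,"fingers": 0},
  {"tx": 3.9,"ty": -0.2,"tz": 2.7,"spin": 0,"fingers": 0},
  {"tx": 4.3,"ty": -0.3,"tz": 3.3,"spin": 0,"fingers": 0},
  {"tx": 4.6,"ty": -0.3,"tz": 3.9,"spin": 0,"fingers": 0},
  {"tx": 4.9,"ty": -0.4,"tz": 4.5,"spin": 0,"fingers": 0},
  {"tx": 5.2,"ty": -0.4,"tz": 5.2,"spin": 0,"fingers": 0},
  {"tx": 5.3,"ty": -0.5,"tz": 5.8,"spin": 0,"fingers": 0},
  {"tx": 5.3,"ty": -0.5,"tz": 5.8,"spin": 0,"fingers": 0},
])

```text
t: 11.2
position: [476.1, 135.7, 131.0]
eef_rot: [3.066, -0.01, 2.899]
ft_force: [-0.2, -0.1, -0.5]
width: 0.1
grip_force: 0.0
```

Request:
step_arm([
  {"tx": 0.1,"ty": 0,"tz": 0.3,"spin": 0,"fingers": 0},
  {"tx": 0.1,"ty": 0,"tz": 0.5,"spin": 0,"fingers": 0},
  {"tx": 0.1,"ty": 0,"tz": 0.5,"spin": 0,"fingers": 0},
])

```text
t: 11.5
position: [475.9, 136.5, 126.9]
eef_rot: [3.065, -0.009, 2.899]
ft_force: [0.0, 1.1, 0.1]
width: 0.0
grip_force: 0.0
```

Request:
step_arm([
  {"tx": 0,"ty": 0,"tz": 0.2,"spin": 0,"fingers": 0},
  {"tx": 0,"ty": 0,"tz": 0.4,"spin": 0,"fingers": 0},
  {"tx": 0,"ty": 0,"tz": 0.4,"spin": 0,"fingers": 0},
])

```text
t: 11.8
position: [476.2, 136.8, 123.5]
eef_rot: [3.065, -0.008, 2.899]
ft_force: [-0.8, -1.4, 6.5]
width: 0.2
grip_force: 3.4
```

```bash
python3 - <<'E'
from h import *
go()
shot("pics/a7.png",[("side",(160,180,310,305),600,500)])
E
```

```text
t 11.8 clampTCP [-65.5  -4.9 123.5] dyaw 179.83 f [-0.8 -1.4  6.5] w 0.2
tip [-66.1   0.7  50.7] tilt z [-0.008  0.077  0.   ]
```

View pics/a7.png

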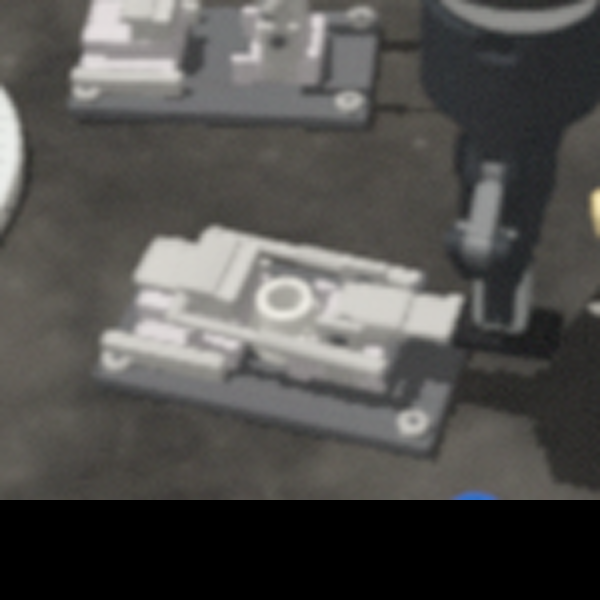

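The lever lies nearly level along -x, and the fingertip presses on its black half at (510,330). I'll push a little more against the stop, then lift off.

Request:
step_arm([
  {"tx": 0,"ty": 0,"tz": 0.2,"spin": 0,"fingers": 0},
  {"tx": 0,"ty": 0,"tz": 0.3,"spin": 0,"fingers": 0},
  {"tx": 0,"ty": 0,"tz": 0.3,"spin": 0,"fingers": 0},
])

```text
t: 12.15
position: [476.2, 136.9, 122.7]
eef_rot: [3.064, -0.007, 2.898]
ft_force: [-10.4, -6.0, 37.5]
width: -0.2
grip_force: 18.2
```

Request:
step_arm([
  {"tx": 0,"ty": 0,"tz": -1,"spin": 0,"fingers": 0},
  {"tx": 0,"ty": 0,"tz": -4,"spin": 0,"fingers": 0},
  {"tx": 2,"ty": 0,"tz": -8,"spin": 0,"fingers": 0},
  {"tx": 6,"ty": 0,"tz": -10,"spin": 0,"fingers": 0},
  {"tx": 10,"ty": 0,"tz": -12,"spin": 0,"fingers": 0},
  {"tx": 10,"ty": 0,"tz": -12,"spin": 0,"fingers": 0},
  {"tx": 10,"ty": 0,"tz": -12,"spin": 0,"fingers": 0},
  {"tx": 10,"ty": 0,"tz": -12,"spin": 0,"fingers": 0},
])

```text
t: 12.95
position: [378.3, 151.9, 240.3]
eef_rot: [3.065, -0.008, 2.899]
ft_force: [0.7, -1.5, -0.5]
width: -0.4
grip_force: 0.0
```

```bash
python3 - <<'E'
from h import *
go()
shot("pics/a8.png",[("side",(160,180,310,305),480,400),("top",(180,100,280,240),300,420)])
for p in [(-95,0,48),(-95,13,48),(-95,-13,48)]: u,v=proj("side",toworld(p,T,Y));print(p,((u-160)*3.2,(v-180)*3.2))
E
```

```text
t 12.95 clampTCP [-164.2  -13.5  240.3] dyaw 179.83 f [ 0.7 -1.5 -0.5] w -0.4
tip [-164.8   -7.9  167.5] tilt z [-0.008  0.077  0.   ]
(-95, 0, 48) (np.float64(450.5657187562956), np.float64(266.88197810767235))
(-95, 13, 48) (np.float64(445.84847477864446), np.float64(284.33594193133325))
(-95, -13, 48) (np.float64(455.17515548376963), np.float64(249.826904791569))
```

View pics/a8.png

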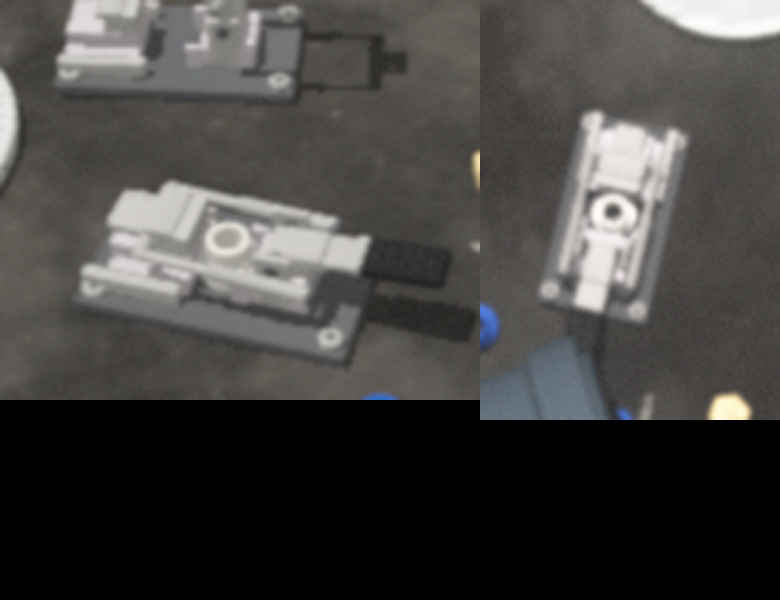

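The released lever stays closed: its end is at (449,265) and closed predicts (450,267). The loop is still on the keeper and the jaw is up against the bush. I'll hand it in.

```bash
python3 -c "
from plant import env
print(env.job_done())"
```

```text
the job is handed in; nothing more can be done
None
```

The latch on the clamp holding the bush is hooked and closed past centre, with the jaw drawn onto the bush; it stayed closed after the arm let go, and I handed the job in at about 13 s.

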